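Refill the label dispenser in a hospital pharmacy

TASK

The label dispenser has run empty. Take its spindle out of the two forks by the blue grip, run the rod through both yellow label rolls standing in their rack, lift the two off together, and hang the loaded spindle back in the two forks with both yellow rolls hanging between them.

Things in the scene. Friction and masses are not known exactly. Their poses are not given: they have to be found in the camera images.
- spindle: Spindle, 60 g: flat blue grip 50 mm long (y), 20 thick (x), 30 high (z); origin at the grip's centre. From its +y end runs a 10 mm aluminium rod, axis parallel to y and 5 mm above the origin, bare from y = 25 to 169 mm, then an 18 mm end button to y = 175. Starts level in the dispenser's forks, grip outside them on the robot's right (-y).
- dispenser: Fixed label dispenser: grey base 110 x 150 mm, 20 high; two 8 mm thick aluminium V forks at y = +-52.5 mm, sides at 45 degrees, 54 mm wide at the tips, 112 mm up. Origin under the base's middle at table height, y along the hung rod. A seated rod's axis is 92 mm up over x = 0, spindle origin at (0, -97.5, 87) mm; rolls hang with centres 17 mm below the axis.
- yellow_roll_1: Yellow label roll on edge in a grey rack, 60 g: ring 76 mm across, 24 wide, hole 44. Origin at the hole's centre, about 61 mm up; y along the level hole axis, away from the dispenser. It is the nearer of the pair to the dispenser. Rack 100 mm wide, 80 long; posts 68 mm high stand 28 to 38 mm either side of the hole axis, so rod and rolls pass between. A like rack holds unwanted red rolls.
- yellow_roll_2: The other yellow label roll, same size (76 mm across, 24 wide, hole 44, 60 g), about 33 mm farther along +y in the same rack, holes in line, so one level rod goes through both. Origin at the hole's centre, about 61 mm up; y along the hole axis. The rolls stand free in their slots and lift straight up.
Things that resemble listed ones, but are neither listed nor needed, are in the scene too. There is more than one size of the spindle; the job needs the smaller.

How it is judged:
By the outcome, as a careful person would: the job done as asked, in the order asked, and still so for the second after the job is handed in, with the robot touching nothing.
It also fails if it takes over 54 s, if anything falls off the work surface, if the arm or the gripper's body presses on something with over 40 N, if the wrist force passes 120 N, or if a joint passes its speed limit or range.

ROBOT

A 6-joint arm with a two-finger parallel gripper is mounted at the origin on the work surface. World frame = base frame: x ahead of the robot, y to its left, z up, the work surface at z = 0. Lengths are in m, angles in degrees, forces in N, time in s.
With the tool pointing down it reaches from about 0.325 to 0.775 m from the base axis. Payload 9.3 kg.
Tool frame: the origin (TCP) lies on the centre line of the jaws, within the pads' length; the fingertips stand arm.tcp_to_tips ahead of it and the grasp point (between the pads) lies 6 mm ahead of it (arm.tcp_to_tips is the distance from the TCP to the fingertips, in m); z points along the fingers, y is the line along which they close (so a half turn about z gives the same grasp; the last joint's range is limited). The gripper opens to 85 mm and grips with 20 to 120 N. Pads are 22 mm wide; open, the fingers measure 114 mm over their backs; the gripper's body (76 mm by 85 mm) begins 54 mm behind the grasp point. The pads swing forward as they close: fully open they stand 13 mm farther back than shut.
Start: joints at [59.267, 14.817, 1.232, 76.415, 0, 81.257], TCP at [0.206, 0.51, 0.256] pointing down, gripper open.
Joint ranges: [-174.27, 174.27], [-52.1, 104.24], [-59.71, 78.15], [-110.17, 111.67], [-87.03, 83.33], [-180, 180]. Speed limits (degrees/s): [127.2, 127.2, 159.86, 180, 180, 180].

INTERFACE

Orientations are given as [roll, pitch, yaw] about the fixed x, y, z axes, in that order (R = Rz(yaw) Ry(pitch) Rx(roll)).
In Python, from bench import arm, gripper_to, solver, cams, close_job gives the robot as it stands. Calls block until the motion is done:
- arm.reach(position, orientation): joint-space move of the TCP to a pose.
- arm.move_l(position, velocity=0.15, rot=None, threshold=None): straight line of the TCP; rot=None keeps the orientation; velocity is the mean speed in m/s. With threshold (N) it stops when the force on the tool has changed by that much, and returns True; else False.
- arm.set_joints(angles): joint-space move.
- gripper_to(opening, grip_force=None): finger opening in m; grip_force is the grip in N (None keeps the last); returns when the fingers have stopped.
- arm.dwell(seconds).
- solver.inverse_kinematics(position, orientation): joint angles nearest the present ones, or None.
- arm.sense(): the state.
- cams.capture(name): name is "scene" or "top" or "wrist"; returns the picture (480x640x3 uint8, red, green, blue); there is no depth.
- cams.camera_params(name): a dict with "K" (3x3 intrinsics, pixels), "R" (3x3) and "t" (3): a world point X has camera coordinates R X + t. Camera axes: x right, y down, z forward; pixel columns grow to the right and rows downward; lengths in m; the calibration is good to about 2 mm. A picture is of the moment at which its call begins: read the wrist's pose just before it. camera_params takes no time and is no camera call; for the wrist camera it gives the pose at the moment of the call.
A pose or a line that the arm cannot do raises arm.Unreachable and nothing moves.
- close_job(): hands the job in; it is judged then, once.
The state is a dict: "clock": time; "joints": joint angles; "joint_vel": joint speeds; "effort": joint torques, N m; "position": TCP position; "eef_rot": TCP orientation; "force": force on the tool from outside, world axes, zero at the start; "torque": the same for the moment, N m; "grip_width": finger opening in m; "grip_force": force on a finger pad.
Only numpy, scipy, OpenCV 4.12 (cv2) and the standard library are available. Lean on these libraries where they do the work, as an engineer would, in place of code of your own. Each camera call takes 0.05 s, during which the arm holds its last target. There are 200 camera calls.

## Working session

There is one attempt and no reset: what is moved stays moved. The work goes in short steps, each a Python script; the robot and the scene stay as the last script left them, time stands still between calls to the robot, and variables do not carry over. Pictures are saved under pics/ and viewed, at most 14 in all, crops included, and the job is handed in when it is done.

```bash
mkdir -p pics; ls; python3 - <<'E'
from bench import arm,cams
import cv2,numpy as np
for n in("scene","top"):
    cv2.imwrite(f"pics/{n}0.png",cams.capture(n)[:,:,::-1])
    p=cams.camera_params(n);print(n,p["K"].round(1).tolist(),(-p["R"].T@p["t"]).round(3),p["R"].round(3).tolist())
print(arm.tcp_to_tips,arm.sense()["clock"],arm.sense()["eef_rot"])
E
```

```text
pics
scene [[453.5, 0.0, 322.4], [0.0, 453.5, 241.8], [0.0, 0.0, 1.0]] [1.108 0.102 0.72 ] [[-0.217, 0.976, -0.007], [0.696, 0.15, -0.702], [-0.684, -0.157, -0.712]]
top [[451.8, 0.0, 314.8], [0.0, 451.8, 234.1], [0.0, 0.0, 1.0]] [ 0.436 -0.054  0.887] [[0.025, -1.0, -0.004], [-0.994, -0.024, -0.106], [0.106, 0.006, -0.994]]
0.025 0.1 [-1.79933876e+02 -9.83197214e-03  1.58010654e+02]
```

View pics/scene0.png

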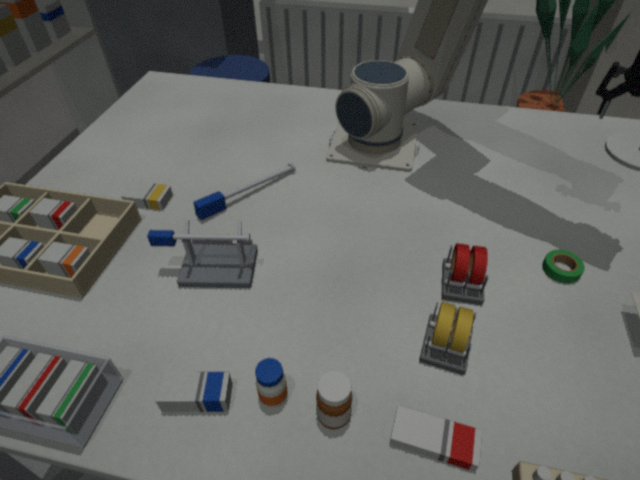

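View pics/top0.png

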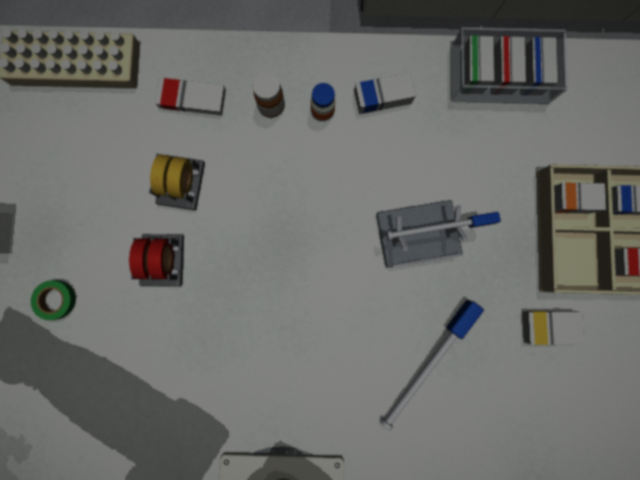

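The scene picture shows two spindles. A is hung in the forks: in top its grip is at (485,220) and its button at (390,237). B lies on the table, with its grip at (465,318) and its end at (386,424), and is clearly longer and thicker. A fits: it is the smaller one and sits in the forks. The yellow rolls are at top (172,176), and the unwanted red ones at (152,258).

```bash
cat > h.py <<'E'
from bench import arm,gripper_to,solver,cams,close_job
import cv2,numpy as np
def ray(p,uv,z):
    """pixels onto plane height z -> world points"""
    uv=np.atleast_2d(np.asarray(uv,float));d=(np.linalg.inv(p["K"])@np.c_[uv,np.ones(len(uv))].T).T@p["R"]
    c=-p["R"].T@p["t"];return c+d*((z-c[2])/d[:,2])[:,None]
def proj(p,X):
    x=(np.atleast_2d(X)@p["R"].T+p["t"])@p["K"].T;return x[:,:2]/x[:,2:]
def mask(im,h0,h1,s=120,v=40):
    return cv2.inRange(cv2.cvtColor(im,cv2.COLOR_RGB2HSV),(h0,s,v),(h1,255,255))
def blobs(m,amin=60):
    c,_=cv2.findContours(m,cv2.RETR_EXTERNAL,cv2.CHAIN_APPROX_NONE)
    return sorted([k for k in c if cv2.contourArea(k)>amin],key=cv2.contourArea,reverse=True)
E
python3 - <<'E'
from h import *
im=cams.capture("top");p=cams.camera_params("top")
for n,m,z in(("blue",mask(im,100,130),.102),("yellow",mask(im,18,32),.099)):
    for k in blobs(m):
        (c,s,a)=cv2.minAreaRect(k);b=cv2.boxPoints((c,s,a))
        print(n,np.round(c,1),cv2.contourArea(k),ray(p,c,z).round(4)[0],ray(p,b,z)[:,:2].round(3).tolist())
print("button",ray(p,[390,236.5],.092).round(4))
w=cams.camera_params("wrist");s=arm.sense()
from scipy.spatial.transform import Rotation as Ro
R=Ro.from_euler("xyz",s["eef_rot"],degrees=True).as_matrix()
print("cam in tool",R.T@(-w["R"].T@w["t"]-s["position"]),"axes",(w["R"]@R).round(3).tolist(),w["K"].round(1).tolist())
cv2.imwrite("pics/crop.png",cv2.resize(np.hstack([im[120:300,110:230],im[190:440,360:520][:180]])[:,:,::-1],None,fx=2.8,fy=2.8,interpolation=cv2.INTER_CUBIC))
for pos,rot in(([.45,.18,.3],[180,0,90]),([.45,.18,.3],[180,0,-90]),([.42,-.25,.3],[180,0,90]),([.42,-.25,.3],[180,0,-90])):
    print(rot,solver.inverse_kinematics(pos,rot))
E
```

```text
blue [466.4 319.7] 509.5 [ 0.3791 -0.3123  0.102 ] [[0.361, -0.283], [0.412, -0.321], [0.397, -0.342], [0.346, -0.303]]
blue [322.5  94. ] 366.0 [ 0.7747 -0.0571  0.102 ] [[0.795, -0.038], [0.796, -0.076], [0.755, -0.076], [0.754, -0.039]]
blue [368.9  93.2] 284.0 [ 0.7781 -0.1409  0.102 ] [[0.799, -0.124], [0.804, -0.146], [0.758, -0.157], [0.752, -0.135]]
blue [485.2 219. ] 242.5 [ 0.5538 -0.3471  0.102 ] [[0.559, -0.322], [0.567, -0.37], [0.548, -0.372], [0.541, -0.324]]
blue [626.2 199. ] 216.0 [ 0.5953 -0.5949  0.102 ] [[0.618, -0.587], [0.619, -0.603], [0.572, -0.603], [0.571, -0.587]]
blue [537.5  60. ] 182.0 [ 0.8481 -0.4465  0.102 ] [[0.892, -0.443], [0.892, -0.452], [0.805, -0.45], [0.804, -0.441]]
yellow [167.5 175.9] 1129.5 [0.618  0.2152 0.099 ] [[0.586, 0.248], [0.658, 0.243], [0.651, 0.182], [0.579, 0.187]]
yellow [540.1 327. ] 359.5 [ 0.3697 -0.4393  0.099 ] [[0.396, -0.428], [0.398, -0.449], [0.343, -0.451], [0.341, -0.43]]
button [[ 0.5199 -0.1824  0.092 ]]
cam in tool [ 0.07052957 -0.00062226 -0.11839622] axes [[0.001, 1.0, 0.001], [-0.961, 0.002, -0.277], [-0.277, -0.0, 0.961]] [[331.1, 0.0, 322.6], [0.0, 331.1, 243.6], [0.0, 0.0, 1.0]]
[180, 0, 90] [ 11.86876533   7.8202481   -1.46639335  80.71335856   0.
 101.86876533]
[180, 0, -90] [ 11.86876533   7.8202481   -1.46639335  80.71335856   0.
 -78.13123467]
[180, 0, 90] [-40.61102367   8.22807331  -0.97492421  80.79700247   0.
  49.38897633]
[180, 0, -90] [ -40.61102367    8.22807331   -0.97492421   80.79700247    0.
 -130.61102367]
```

View pics/crop.png

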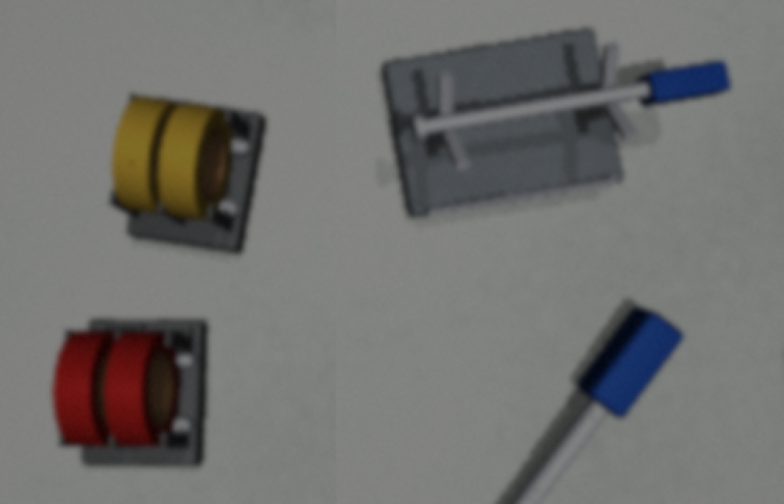

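The crop confirms it: spindle A hangs in the forks, B is a larger loose one, and the yellow pair is in its own rack. Next come wrist views of both.

```bash
python3 - <<'E'
from h import *
import pickle
out={}
for n,pos,yaw in(("rolls",[.60,.14,.26],90),("disp",[.55,-.32,.24],101)):
    arm.reach(pos,[180,0,yaw]);arm.dwell(.2)
    p=cams.camera_params("wrist");im=cams.capture("wrist");out[n]=(p,im)
    cv2.imwrite(f"pics/{n}.png",im[:,:,::-1])
pickle.dump(out,open("w.pkl","wb"));print(arm.sense()["clock"],arm.sense()["joints"])
E
```

```text
4.2917 [-3.76682539e+01  2.36609774e+01  1.20395074e+01  7.83699566e+01
  3.09230412e-03  4.12658208e+01]
```

View pics/rolls.png

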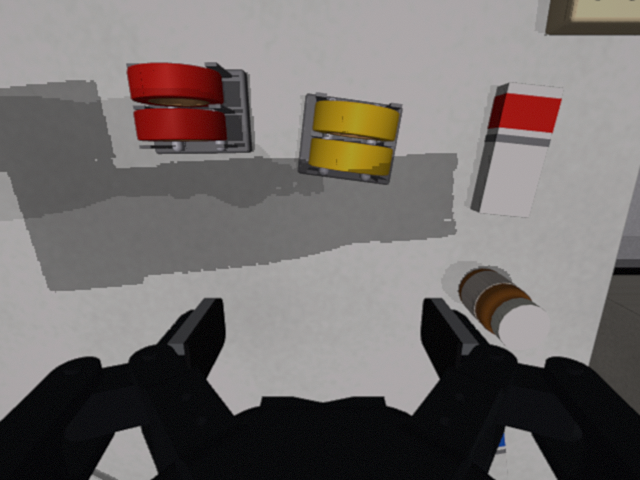

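View pics/disp.png

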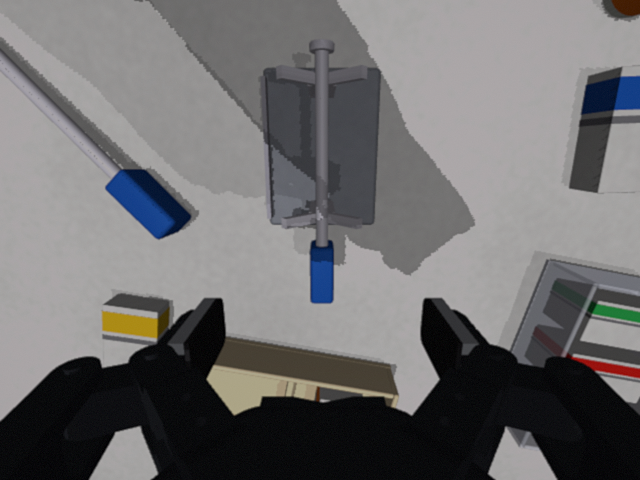

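Rolls view: yellow roll 1 (nearer the dispenser) is at (351,159) and roll 2 at (355,119), with the red pair apart at (180,105). Dispenser view: the grip is at (321,272), the button at (321,46), and the rod lies in both forks.

```bash
python3 - <<'E'
from h import *
import pickle
out=pickle.load(open("w.pkl","rb"))
p,im=out["disp"]
m=mask(im,105,130,150,50);k=[k for k in blobs(m) if abs(k[:,0,0].mean()-321)<15][0][:,0]
print("grip px",k.min(0),k.max(0));
b=cv2.boxPoints(cv2.minAreaRect(k));print(ray(p,b,.102)[:,:2].round(4).tolist())
# rod edges: centre column per row from brightness between rows 90..200
g=cv2.cvtColor(im,cv2.COLOR_RGB2GRAY)
pts=[]
for r in range(90,200,8):
    row=g[r,305:338].astype(int);e=np.abs(np.diff(row));i=np.argsort(e)[-4:];pts.append((r,305+i.min()+.5,305+i.max()+.5))
print(pts)
rows,cols=np.where(mask(im,0,180,0,0)[35:60,300:345]>0)
print("button",ray(p,[321,46],.092).round(4),"grip top mid", ray(p,[321.5,(k[:,1].min()+k[:,1].max())/2],.102))
# base corners rough (z=.02) and fork arms tips (z=.112)
print("base",ray(p,[[264,69],[381,68],[374,222],[271,224]],.02)[:,:2].round(4).tolist())
print("forktips",ray(p,[[277,73],[369,72],[284,222],[363,224]],.112)[:,:2].round(4).tolist())
p,im=out["rolls"]
m=mask(im,18,34,120,60)[:, :]; bs=[k for k in blobs(m,500)]
for k in bs:
    print("roll",k[:,0].min(0),k[:,0].max(0),cv2.contourArea(k))
K=np.vstack([k[:,0] for k in bs])
for c in(330,345,353,361,376):
    r=np.where(m[80:200,c])[0]+80;s=np.split(r,np.where(np.diff(r)>1)[0]+1)
    e=[(q[0]-.5,q[-1]+.5) for q in s if len(q)>5];print(c,e,[ray(p,[c,x],.099)[0,:2].round(4).tolist() for a in e for x in a])
for r in(110,120,130,150,160,170):
    c=np.where(m[r,280:420])[0]+280;q=ray(p,[[c[0]-.5,r],[c[-1]+.5,r]],.066);print(r,c[0],c[-1],q[:,:2].round(4).tolist(),q[:,:2].mean(0).round(4))
cv2.imwrite("pics/z.png",cv2.resize(np.hstack([im[85:195,290:410],out["disp"][1][30:140,260:390]])[:,:,::-1],None,fx=3.2,fy=3.2,interpolation=cv2.INTER_CUBIC))
E
```

```text
grip px [311 241] [332 302]
[[0.5412, -0.323], [0.5578, -0.3198], [0.5686, -0.3725], [0.5511, -0.3759]]
[(90, np.float64(314.5), np.float64(328.5)), (98, np.float64(315.5), np.float64(327.5)), (106, np.float64(315.5), np.float64(327.5)), (114, np.float64(315.5), np.float64(327.5)), (122, np.float64(315.5), np.float64(327.5)), (130, np.float64(315.5), np.float64(327.5)), (138, np.float64(315.5), np.float64(327.5)), (146, np.float64(315.5), np.float64(327.5)), (154, np.float64(315.5), np.float64(327.5)), (162, np.float64(315.5), np.float64(327.5)), (170, np.float64(315.5), np.float64(327.5)), (178, np.float64(309.5), np.float64(327.5)), (186, np.float64(314.5), np.float64(327.5)), (194, np.float64(314.5), np.float64(329.5))]
button [[ 0.5218 -0.1822  0.092 ]] grip top mid [[ 0.55455861 -0.34708835  0.102     ]]
base [[0.4698, -0.1924], [0.5756, -0.1707], [0.6035, -0.3132], [0.4983, -0.3361]]
forktips [[0.4969, -0.209], [0.5576, -0.1964], [0.5181, -0.3094], [0.5774, -0.2993]]
roll [313 100] [398 140] 2577.5
roll [308 138] [392 175] 2298.5
330 [(np.float64(100.5), np.float64(131.5)), (np
[... 417 characters left out ...]
1912]]
361 [(np.float64(102.5), np.float64(135.5)), (np.float64(142.5), np.float64(173.5))] [[0.6291, 0.2449], [0.63, 0.2203], [0.6302, 0.215], [0.631, 0.1904]]
376 [(np.float64(105.5), np.float64(137.5)), (np.float64(144.5), np.float64(174.5))] [[0.6409, 0.2427], [0.6421, 0.2188], [0.6423, 0.2134], [0.6435, 0.1896]]
110 315 395 [[0.5919, 0.2427], [0.6632, 0.2429]] [0.6276 0.2428]
120 314 398 [[0.591, 0.2344], [0.6664, 0.2346]] [0.6287 0.2345]
130 314 396 [[0.591, 0.226], [0.6652, 0.2262]] [0.6281 0.2261]
150 310 392 [[0.5873, 0.2088], [0.6626, 0.209]] [0.6249 0.2089]
160 309 390 [[0.5863, 0.2], [0.6614, 0.2002]] [0.6238 0.2001]
170 336 389 [[0.6111, 0.1911], [0.661, 0.1913]] [0.636  0.1912]
```

View pics/z.png

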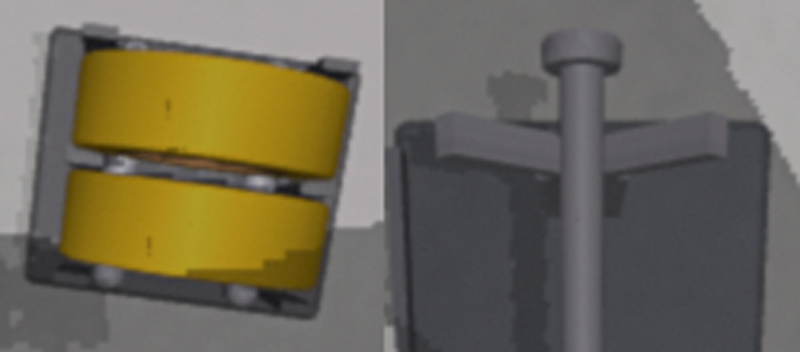

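Checks: the grip origin from its far end is (.555,-.350). From the button it is (.555,-.351), 172 mm back at 11.1°. The base centre agrees with this to 1 mm. The roll pair's middle is at (.6265,.2185) with its axis at heading 82.7°. Now grasp and lift.

```bash
cat >> h.py <<'E'
GY,RY=101.1,82.7
G=np.array([.555,-.3502]);M=np.array([.6265,.2185])
u=lambda y:np.array([np.cos(np.radians(y)),np.sin(np.radians(y))])
def at(xy,z,v=.15,yaw=None,**k):   # z of spindle origin
    return arm.move_l([xy[0],xy[1],z+.006],v,rot=None if yaw is None else [180,0,yaw],**k)
def pr(*a):
    s=arm.sense();print(*a,"t",round(s["clock"],2),"pos",s["position"].round(4),"F",np.round(s["force"],1),"T",np.round(s["torque"],2),"w",round(s["grip_width"],4),"g",round(s["grip_force"],1))
E
python3 - <<'E'
from h import *
gripper_to(.05)
at(G,.17,.2,GY);at(G,.087,.1);pr("down")
gripper_to(0,90);pr("grip")
at(G,.117,.08);at(G,.20,.15);arm.dwell(.2);pr("up")
p=cams.camera_params("wrist");im=cams.capture("wrist");cv2.imwrite("pics/g1.png",im[:,:,::-1])
o=np.r_[G,.20]
print("pred button/mid/near px",proj(p,[o+np.r_[u(GY)*d,.005] for d in(.172,.1,.03)]).round(1).tolist())
E
```

```text
down t 6.22 pos [ 0.5553 -0.3504  0.0938] F [ 0.2 -0.7 -0.4] T [ 0.02 -0.01  0.05] w 0.0501 g 0.0
grip t 6.6 pos [ 0.5554 -0.3503  0.0936] F [ 1.5 -0.3  3.6] T [ 0.26 -0.23 -0.06] w 0.0187 g 87.8
up t 8.03 pos [ 0.5547 -0.35    0.2048] F [-1.2 -0.7 -0.4] T [-0.02 -0.04  0.04] w 0.0184 g 87.7
pred button/mid/near px [[326.2, -262.4], [325.2, 50.5], [324.5, 259.1]]
```

View pics/g1.png

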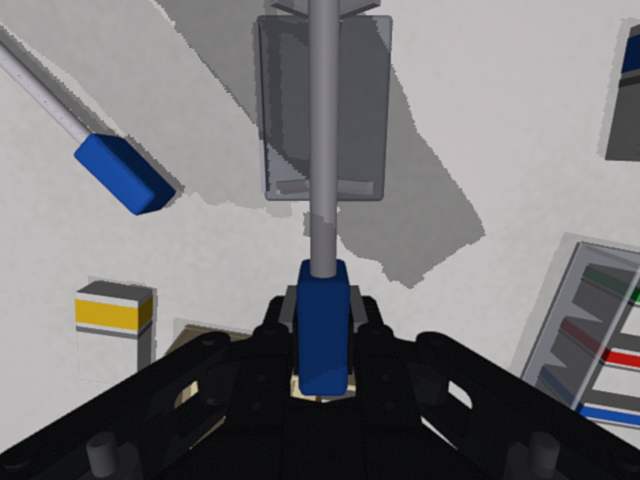

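The spindle is held squarely: the grip is at (323,330), and the rod runs straight up column 323 and starts at row 276, about where predicted. Next is the pre-insert pose and a check.

```bash
python3 - <<'E'
from h import *
P=M-.228*u(RY)
at(P,.20,.22,RY);at(P,.056,.12);arm.dwell(.2);pr("pre")
o=np.r_[P,.056];ax=np.r_[u(RY),0]
ims=[]
for n,(x,y,w,h) in(("scene",(330,250,190,140)),("top",(130,140,190,140))):
    p=cams.camera_params(n);im=cams.capture(n).copy()
    q=proj(p,[o+ax*.175+[0,0,.005],np.r_[M,.061]-ax*.0285,np.r_[M,.061]+ax*.0285,np.r_[M,.099]]);print(n,q.round(1).tolist())
    c=cv2.resize(im[y:y+h,x:x+w],None,fx=4,fy=4,interpolation=cv2.INTER_CUBIC)
    for t in q: cv2.drawMarker(c,tuple(int(v) for v in (t-[x,y])*4),(0,255,255),0,10)
    ims.append(c[:,:,::-1])
cv2.imwrite("pics/pre.png",cv2.resize(np.vstack(ims),None,fx=.53,fy=.53))
E
```

```text
pre t 11.34 pos [ 0.5978 -0.0077  0.0625] F [-0.3 -0.5 -0.4] T [-0.07  0.03 -0.03] w 0.0192 g 87.8
scene [[421.2, 317.4], [435.2, 321.3], [468.7, 330.7], [456.3, 312.9]]
top [[200.6, 180.3], [187.7, 178.4], [157.7, 173.9], [166.0, 171.1]]
```

View pics/pre.png

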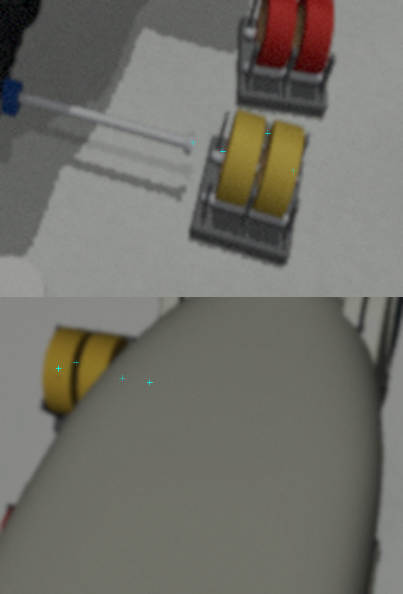

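The button end is at scene pixel (420,319), about 2 px (3 mm) below the predicted axis, well within the 13 mm clearance. The yellow roll markers sit where they should, so I'm inserting with a force guard.

```bash
python3 - <<'E'
from h import *
E=M-.0975*u(RY)
at(M-.228*u(RY),.058,.05)
hit=at(E,.058,.06,threshold=5);arm.dwell(.2);pr("ins",hit)
w=cams.capture("wrist");s=cams.capture("scene")
c=cv2.resize(s[270:390,360:520],(640,480),interpolation=cv2.INTER_CUBIC)
cv2.imwrite("pics/ins.png",cv2.resize(np.hstack([w,c])[:,:,::-1],(800,300),interpolation=cv2.INTER_AREA))
E
```

```text
ins False t 14.22 pos [0.6141 0.1217 0.064 ] F [-0.5 -0.  -0.6] T [-0.05  0.06 -0.04] w 0.0188 g 87.8
```

View pics/ins.png

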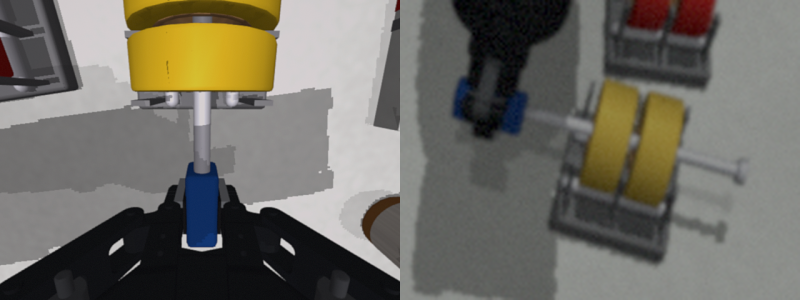

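The rod runs through both yellow rolls, with the button visible beyond roll 2 at (740,170) and no contact force. Lifting.

```bash
python3 - <<'E'
from h import *
E=M-.0975*u(RY)
at(E,.080,.03);pr("take");at(E,.125,.05);at(E,.21,.1);arm.dwell(.4);pr("lifted")
p=cams.camera_params("wrist")
w=cams.capture("wrist");s=cams.capture("scene")
o=np.r_[E,.21];ax=np.r_[u(RY),0]
ps=cams.camera_params("scene")
print("scene pred grip, rod25, button",proj(ps,[o,o+ax*.025+[0,0,.005],o+ax*.172+[0,0,.005]]).round(1).tolist())
c=cv2.resize(s[210:330,360:520],(640,480),interpolation=cv2.INTER_CUBIC)
cv2.imwrite("pics/lift.png",cv2.resize(np.hstack([w,c])[:,:,::-1],(800,300),interpolation=cv2.INTER_AREA))
E
```

```text
take t 15.2 pos [0.614  0.1218 0.0858] F [-0.5  0.4 -2.5] T [-0.12  0.    0.03] w 0.019 g 87.9
lifted t 17.65 pos [0.6141 0.1218 0.2158] F [-0.6 -0.5 -1.9] T [-0.21  0.07 -0.01] w 0.0192 g 88.0
scene pred grip, rod25, button [[406.8, 252.8], [423.5, 254.6], [525.1, 279.6]]
```

View pics/lift.png

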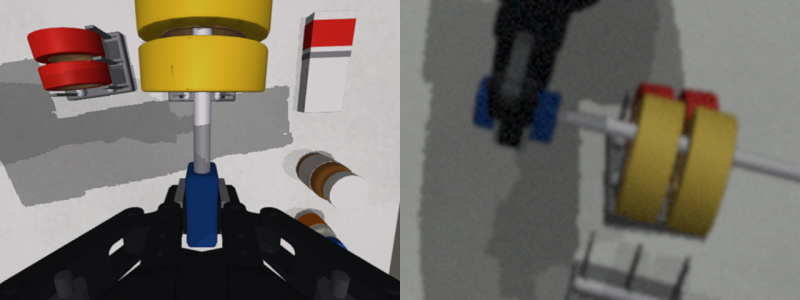

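Both yellow rolls hang on the level rod, clear of the empty rack posts. Carrying them to the dispenser.

```bash
python3 - <<'E'
from h import *
at(G,.21,.16,GY);arm.dwell(.5);pr("over")
p=cams.camera_params("wrist");w=cams.capture("wrist")
o=np.r_[G,.21];ax=np.r_[u(GY),0]
m=mask(w,18,34,120,60);c=int(proj(p,[o+ax*.1])[0,0])-18
r=np.where(m[:250,c])[0];print("yellow rows",r.min(),r.max(),"near edge d",(ray(p,[c,r.max()],.236)[0]-o)@ax, np.where(np.diff(r)>1)[0], r[np.where(np.diff(r)>1)[0]])
at(G,.135,.08);arm.dwell(.2);pr("half")
s=cams.capture("scene");t=cams.capture("top")
a=cv2.resize(s[190:310,130:290],(640,480),interpolation=cv2.INTER_CUBIC);b=cv2.resize(t[180:288,370:514],(640,480),interpolation=cv2.INTER_CUBIC)
cv2.imwrite("pics/half.png",cv2.resize(np.hstack([a,b])[:,:,::-1],(800,300),interpolation=cv2.INTER_AREA))
E
```

```text
over t 21.38 pos [ 0.555  -0.3502  0.216 ] F [-1.   0.  -1.5] T [-0.13 -0.06  0.01] w 0.0191 g 88.0
yellow rows 0 146 near edge d 0.07045055949054918 [41] [41]
half t 22.71 pos [ 0.5552 -0.3503  0.1415] F [-0.1  0.1 -1.9] T [-0.15 -0.03 -0.01] w 0.0188 g 88.0
```

View pics/half.png

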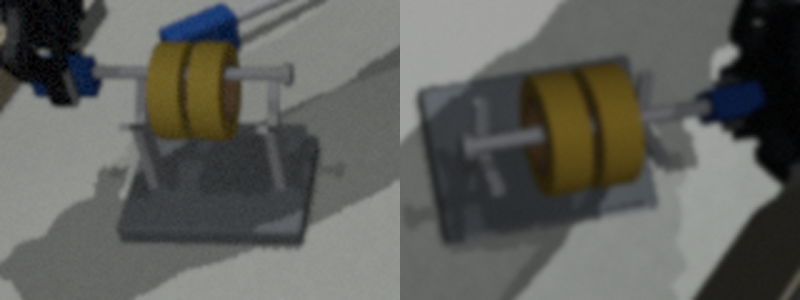

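The near roll edge is at d = 70 mm (69 expected), so the rolls are centred between the forks with the rod above both Vs. Lowering and releasing.

```bash
python3 - <<'E'
from h import *
at(G,.096,.06);hit=at(G,.0865,.02,threshold=4);pr("seat",hit)
arm.dwell(.3);gripper_to(.045);arm.dwell(.2);pr("open")
at(G,.19,.12);at(G-.06*u(GY),.26,.15);arm.dwell(.3);pr("away")
s=cams.capture("scene");t=cams.capture("top");p=cams.camera_params("top")
for k in blobs(mask(t,100,130)):
    c=cv2.minAreaRect(k)[0]
    if np.hypot(c[0]-485,c[1]-219)<20: print("grip top px",c,"(start 485.2,219.0)")
a=cv2.resize(s[190:310,130:290],(640,480),interpolation=cv2.INTER_CUBIC);b=cv2.resize(t[180:288,370:514],(640,480),interpolation=cv2.INTER_CUBIC)
cv2.imwrite("pics/end.png",cv2.resize(np.hstack([a,b])[:,:,::-1],(800,300),interpolation=cv2.INTER_AREA))
E
```

```text
seat True t 24.06 pos [ 0.5554 -0.3502  0.0934] F [1.9 0.1 4.5] T [ 0.15 -0.3  -0.06] w 0.019 g 88.9
open t 24.93 pos [ 0.5548 -0.35    0.0927] F [ 0.4  0.4 -0.1] T [-0.02 -0.06 -0.02] w 0.045 g 0.0
away t 27.0 pos [ 0.5665 -0.4086  0.2658] F [-0.7  0.1  0.1] T [-0.    0.06  0.  ] w 0.0448 g 0.0
grip top px (485.1502380371094, 218.9768524169922) (start 485.2,219.0)
```

View pics/end.png

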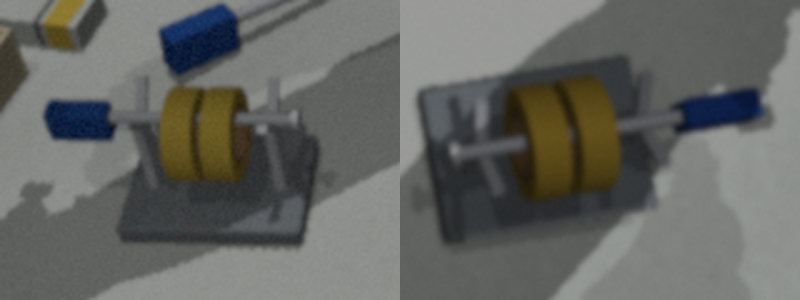

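The spindle is seated in both forks with the grip back at its starting pixel. Both yellow rolls hang between the forks and the arm is clear. Handing in.

```bash
python3 -c "
from bench import close_job
print(close_job())"
```

```text
the job is handed in; nothing more can be done
None
```

The loaded spindle is back in both forks with the two yellow rolls hanging between them, the arm is clear, and the job was handed in at about 27 s.

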